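# Invert the tall mixing beaker onto its drying peg

### The job

In the treatment room, two rinsed steel mixing beakers lie on sloping draining rests. Take the taller beaker, turn it mouth down and lower it over the tall drying peg until it stands fully down and upright on its rim on that stand's base, then let go; hold it all the way down, do not drop it. Leave the short beaker on its rest.

Things in the scene. Friction and masses are not known exactly. Their poses are not given: they have to be found in the camera images.
- tall_beaker: Taller beaker: steel cylinder, 50 mm outside diameter, 115 mm long, 3 mm wall, about 0.12 kg. Origin: centre of its closed bottom's outside; z runs along it to the mouth. On two rails (30 mm over both, flanks free; crossbar before the mouth's lower edge: lift up), z axis 25 degrees below level, within 20 degrees of -y in plan. Gripped across its flanks near the closed end, it leaves room to tilt.
- short_beaker: Short beaker, a bystander that stays: same steel and 50 mm diameter, but 70 mm long; lies on a like rest at least 140 mm from the other rest. Origin: centre of its closed bottom's outside; z towards the mouth. Which of the two rest positions, near or far, holds which beaker varies.
- tall_stand: Fixed stand with the tall peg: flat round white base 110 mm in diameter, 10 mm thick, with an upright steel peg in its centre, 14 mm in diameter, rising 90 mm above the base (tip 100 mm above the table). Origin: centre of the base's underside, on the table; z up along the peg. The beaker fits over the peg with about 15 mm play all round.
- short_stand: The stand with the short peg, not to be used, fixed: same base, peg rising only 40 mm above it. Origin: centre of the underside. The two stands may have changed places.
Things that resemble listed ones, but are neither listed nor needed, are in the scene too. What is shaped like the tall_stand but green or orange is not meant.

How it is judged:
By the outcome, as a careful person would: the job done as asked, in the order asked, and still so for the second after the job is handed in, with the robot touching nothing.
It also fails if it takes over 35 s, if anything falls off the work surface, if the arm or the gripper's body presses on something with over 40 N, if the wrist force passes 120 N, or if a joint passes its speed limit or range.

### The arm

A 6-joint arm with a two-finger parallel gripper is mounted at the origin on the work surface. World frame = base frame: x ahead of the robot, y to its left, z up, the work surface at z = 0. Lengths are in mm, angles in rad, forces in N, time in s.
With the tool pointing down it reaches from about 275 to 850 mm from the base axis. Payload 5.2 kg.
Tool frame: the origin (TCP) lies midway between the tips of the shut fingers; the grasp point (between the pads) lies 19 mm behind it; z points along the fingers, y is the direction in which the jaws open and shut (so a half turn about z gives the same grasp; the last joint's range is limited). The gripper opens to 85 mm and grips with 20 to 120 N. Pads are 22 mm wide; open, the fingers measure 114 mm over their backs; the gripper's body (76 mm by 85 mm) begins 54 mm behind the grasp point. The pads swing forward as they close: fully open they stand 13 mm farther back than shut.
Start: joints at [0.923, 0.259, 1.535, -0, 1.348, -0.203], TCP at [236.632, 496.498, 231.31] pointing down, gripper open.
Joint ranges: [-3.14, 3.14], [-0.91, 2.08], [0.19, 2.58], [-1.22, 4.36], [0.22, 2.71], [-3.12, 3.12]. Speed limits (rad/s): [2.57, 2.57, 3.14, 3.14, 3.14, 3.14].

### API

Orientations are given as a unit quaternion [x, y, z, w].
In Python, from bench import arm gives the robot as it stands. The module is installed in compiled form; this text tells all that it offers.
- The arm moves only by the tool move_arm, never from a script. Its argument "moves" is a list of rows, each an object of numbers: "x", "y", "z": the shift along the tool's x, y, z in m; "wx", "wy", "wz": the turn, a rotation vector about the tool's x, y, z in rad; "gripper": the opening, from -1 (shut) to 1 (fully open). In form: [{"x": .., "y": .., "z": .., "wx": .., "wy": .., "wz": .., "gripper": ..}, ...]. A call has 1 to 8 rows; each row shifts and turns the pose as measured when the row begins, along the tool's axes as they then stand; what a row does not reach is not made up. A row lasts 1/8 s, in which the tool goes at most 62.5 mm and 10.7 degrees, less where a joint would pass 70% of its speed; a pose out of reach is approached as far as the arm can. A call is refused whole if a number of a shift passes 0.0625 or a number of a turn 0.188, either way. A call with a gripper value outside its range is refused whole. The fingers move at their own pace and stop on an object; the grip force is fixed at half the most. Time passes only in rows, so rows that do not move let the fingers close. It gives the time, the measured TCP pose, the force and the opening at its end, in the units of the state.
- arm.sense(): the state, without advancing time (a new reading comes with each control period).
- arm.get_image(name): name is "scene" or "top" or "wrist"; returns a dict with "color" (384x512x3 uint8, red, green, blue), "fx", "fy", "cx", "cy" (pixels), "xyz" and "orientation" of the camera in the world; the wrist camera has in their place "T_tool_cam" (4x4, takes a point from camera to tool coordinates, whose origin is the TCP and whose axes are the flange's). Camera axes: x right, y up, looking along -z (the intrinsics and any distortion apply to the point x, -y, -z); pixel columns grow to the right and rows downward; lengths in mm; the calibration is good to about 2 mm. A picture is of the moment at which its call begins: read the wrist's pose just before it. There is no depth.
- arm.close_job(): hands the job in, once; it reports no verdict.
Trained networks look in a picture, given as the dict that the camera call returned (one of the last four; its "shot" number tells which), for a name from the list of things; names that differ only in an ending like _2 or _b are one class to them, and where a whole thing is asked for, a point or a joint stands for the part that bears it (a point fixed in the world has none). Each returns a list of dicts, best first, with "p" (0 to 1); they miss things now and then, are a little off and sometimes report something else, mostly with a low value. They report only what shows in the picture. A call takes as long as a camera call. They do not tell look-alikes from the thing itself.
- arm.silhouettes(picture, query): "region" (384x512 bool, what is visible of it) and "rect" ([centre column, centre row, width, height] in pixels, round what is visible of it).
- arm.spot_point(picture, query): "at" ([column, row] in pixels: a listed point, or the origin of a listed thing).
The state is a dict: "clock": time; "joint_pos": joint angles; "joint_velocities": joint speeds; "joint_torque": joint torques, N m; "position": TCP position; "tcp_rot": TCP orientation; "wrist_force": force on the tool from outside, world axes, zero at the start; "torque": the same for the moment, N m; "grip_width": opening from 0.0 (shut) to 1.0 (fully open).
Only numpy, scipy, OpenCV 4.12 (cv2) and the standard library are available. Lean on these libraries where they do the work, as an engineer would, in place of code of your own. Each camera call takes 0.05 s, during which the arm holds its last target.

## Working session

There is one attempt and no reset: what is moved stays moved. The work goes in short steps, Python scripts to look and compute and a tool call to move; the robot and the scene stay as the last step left them, time stands still between calls to the robot, and variables do not carry over. Pictures are saved under pics/ and viewed, and the job is handed in when it is done.

Besides the shell and the picture viewer there is one more tool, called after ">>>" in YAML: its name, and indented under it one key for each argument. move_arm: Moves the arm, as the interface text tells. Its arguments: {"type":"object","properties":{"moves":{"type":"array"}},"required":["moves"]}

```bash
mkdir -p pics; cat > h.py <<'E'
import numpy as np, cv2
from scipy.spatial.transform import Rotation as R
from bench import arm
E
python3 - <<'E'
from h import *
s=arm.sense()
print(s)
for n in ["scene","top"]:
    p=arm.get_image(n); cv2.imwrite(f"pics/{n}0.png",p["color"][:,:,::-1]); np.save(n+"0.npy",p,allow_pickle=True)
    print(n,{k:v for k,v in p.items() if k!="color"})
    for q in ["tall_beaker","short_beaker","tall_stand","short_stand"]:
        print(q,[(round(d["p"],2),np.round(d["at"])) for d in arm.spot_point(p,q)],[(round(d["p"],2),np.round(d["rect"])) for d in arm.silhouettes(p,q)])
E
```

```text
{'clock': 0.0, 'joint_pos': array([ 9.23186458e-01,  2.59331829e-01,  1.53608044e+00, -1.81928287e-05,
        1.34802764e+00, -2.02798404e-01]), 'joint_velocities': array([ 0.00038709, -0.00045603, -0.00085735,  0.00080224, -0.00028114,
       -0.00043694]), 'joint_torque': array([-1.92533014e-03, -4.46022892e+01, -2.90568978e+01, -6.07050442e-04,
        1.16916932e-02,  1.35585401e-05]), 'position': array([236.31152867, 496.05127972, 230.48178654]), 'tcp_rot': array([ 2.20574675e-01,  9.75369653e-01, -8.45039598e-04, -3.72921748e-04]), 'wrist_force': array([-0.37974659,  0.49322953, -0.00449867]), 'torque': array([ 0.03605018, -0.01912317, -0.02724896]), 'grip_width': 0.99747271967734}
scene {'fx': 430.91963459634377, 'fy': 430.91963459634377, 'cx': 251.9767423200398, 'cy': 189.71564775636858, 'xyz': array([817.56622577, 688.49920892, 804.57756391]), 'orientation': array([0.09776744, 0.36011023, 0.90114191, 0.22069301]), 'shot': 1}
tall_beaker [(0.78, array([216., 128.]))] [(0.93, array([206., 126.,  34.,  26.]))]
short_beaker [(0.81, array([155., 139.]))] [(0.72, array([151., 139
[... 339 characters left out ...]
70.91718501, 916.83339154]), 'orientation': array([ 0.05850199, -0.04124539, -0.70027065,  0.71027977]), 'shot': 2}
tall_beaker [(0.72, array([375., 196.]))] [(0.6, array([398., 192.,  54.,  25.])), (0.19, array([236., 125.,  47.,  47.]))]
short_beaker [(0.59, array([391., 118.]))] [(0.81, array([407., 121.,  42.,  27.]))]
tall_stand [(0.92, array([205., 201.])), (0.8, array([143., 207.])), (0.58, array([215., 269.])), (0.26, array([238., 125.]))] [(0.97, array([205., 204.,  46.,  45.])), (0.72, array([145., 208.,  51.,  47.])), (0.59, array([216., 271.,  47.,  50.]))]
short_stand [(0.81, array([238., 124.]))] [(0.81, array([237., 124.,  47.,  45.])), (0.43, array([407., 121.,  44.,  27.]))]
```

View pics/scene0.png

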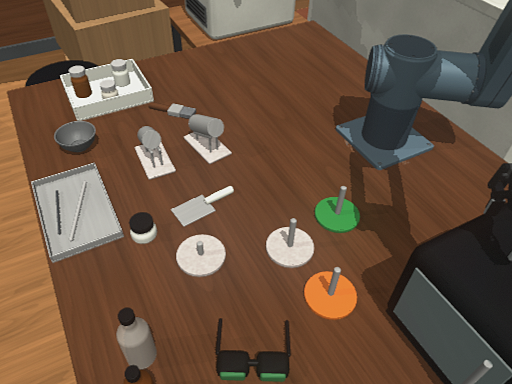

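View pics/top0.png

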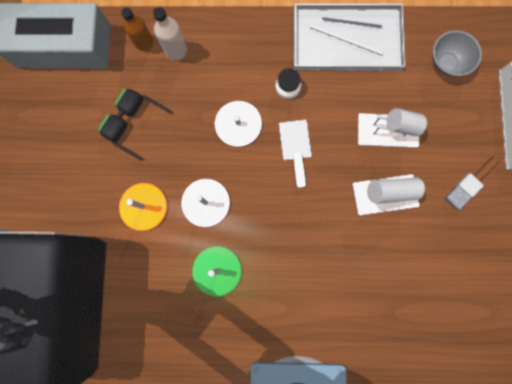

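```bash
cat >> h.py <<'E'
def load(n): return np.load(n,allow_pickle=True).item()
def proj(p,X):
    r=R.from_quat(p["orientation"]); c=(np.atleast_2d(X)-p["xyz"])@r.as_matrix()
    return np.c_[p["cx"]+p["fx"]*c[:,0]/-c[:,2], p["cy"]-p["fy"]*c[:,1]/-c[:,2]]
def ray(p,uv):
    d=np.array([(uv[0]-p["cx"])/p["fx"],-(uv[1]-p["cy"])/p["fy"],-1]); return R.from_quat(p["orientation"]).apply(d)
def onz(p,uv,z):
    d=ray(p,uv); return p["xyz"]+d*(z-p["xyz"][2])/d[2]
def tri(ps,uvs):
    A=np.zeros((3,3));b=np.zeros(3)
    for p,uv in zip(ps,uvs):
        d=ray(p,uv);d/=np.linalg.norm(d);M=np.eye(3)-np.outer(d,d);A+=M;b+=M@p["xyz"]
    return np.linalg.solve(A,b)
E
python3 - <<'E'
from h import *
s=load("scene0.npy");t=load("top0.npy")
a=cv2.resize(s["color"][95:185,120:245],None,fx=6,fy=6,interpolation=cv2.INTER_CUBIC)
b=cv2.resize(t["color"][95:225,340:440],None,fx=6,fy=4.15,interpolation=cv2.INTER_CUBIC)
b=cv2.resize(t["color"][95:225,340:440],None,fx=4.5,fy=4.5,interpolation=cv2.INTER_CUBIC)
cv2.imwrite("pics/ca.png",a[:,:,::-1]);cv2.imwrite("pics/cb.png",b[:,:,::-1])
c=cv2.resize(s["color"][180:300,170:330],None,fx=5,fy=5,interpolation=cv2.INTER_CUBIC)
cv2.imwrite("pics/cc.png",c[:,:,::-1])
print("stand",tri([s,t],[(290,246),(206,203)]),onz(s,(290,246.5),10),onz(t,(205.5,203),10))
print("short",onz(s,(201,254.5),10),onz(t,(238,123.5),10))
E
```

```text
stand [450.74489504 211.5803602    0.87672382] [455.18022024 218.54178753  10.        ] [450.16026571 210.97963531  10.        ]
short [643.38327462 146.4957735   10.        ] [639.87083492 140.45327179  10.        ]
```

View pics/ca.png

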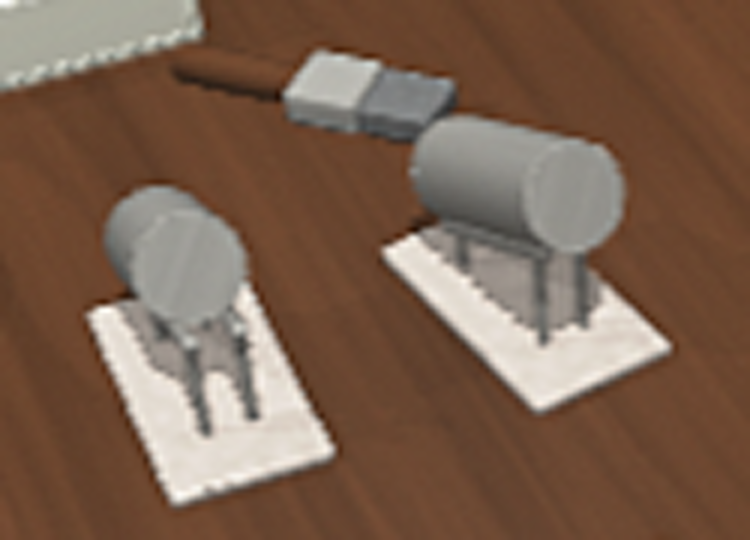

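View pics/cb.png

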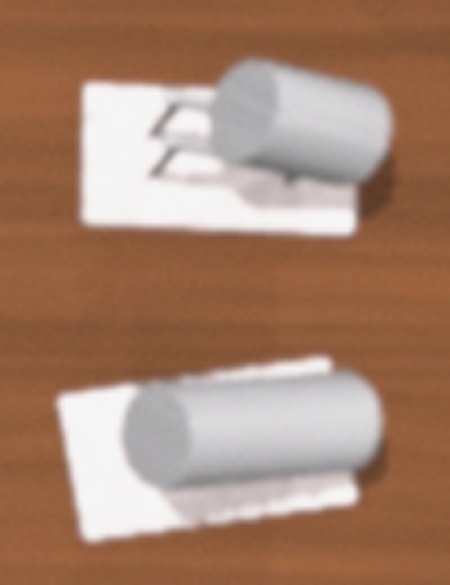

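View pics/cc.png

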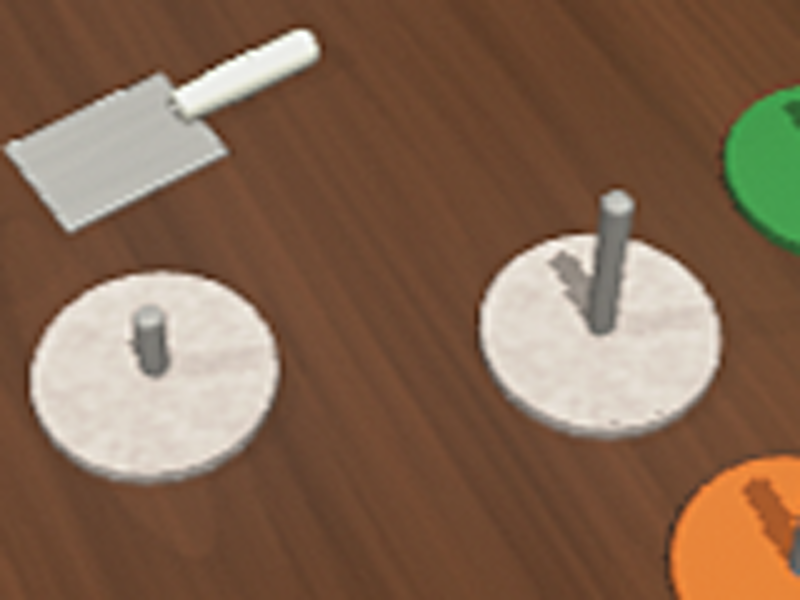

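```bash
cat >> h.py <<'E'
from scipy.optimize import minimize
th=np.linspace(0,2*np.pi,48,endpoint=False)
def axdir(yaw,pit=np.radians(25)): # yaw measured from -y toward +x
    return np.array([np.sin(yaw)*np.cos(pit),-np.cos(yaw)*np.cos(pit),-np.sin(pit)])
def cylpts(o,d,L,r=25):
    u=np.cross(d,[0,0,1]);u/=np.linalg.norm(u);v=np.cross(d,u)
    c=r*(np.outer(np.cos(th),u)+np.outer(np.sin(th),v)); return np.r_[o+c,o+L*d+c]
def sil(p,pts,S=4):
    h=cv2.convexHull(proj(p,pts).astype(np.float32)); m=np.zeros((384*S,512*S),np.uint8)
    cv2.fillPoly(m,[np.round((h*S)+S/2-.5).astype(np.int32)],1); return cv2.resize(m.astype(np.float32),(512,384),interpolation=cv2.INTER_AREA)
E
python3 - <<'E'
from h import *
ps=[arm.get_image("scene"),arm.get_image("top")]
ms=[]
for p in ps:
    r=arm.silhouettes(p,"tall_beaker"); r=[d for d in r if d["p"]>.3]; print([(d["p"],d["rect"]) for d in r]); ms.append(r[0]["region"].astype(np.float32))
def f(x,use=(0,1)):
    d=axdir(x[3]); return sum(np.abs(sil(ps[i],cylpts(x[:3],d,115))-ms[i]).sum()/ms[i].sum() for i in use)
o0=tri(ps,[(215.7,127.7),(375.1,191.7)]); print(o0)
for use in [(0,1),(0,),(1,)]:
  best=min((minimize(f,[*o0,y],args=(use,),method="Nelder-Mead",options=dict(initial_simplex=np.array([[*o0,y]]+[list(np.array([*o0,y])+np.eye(4)[i]*[10,10,10,.15]) for i in range(4)]),maxiter=400)) for y in (-.15,0.,.15)),key=lambda r:r.fun)
  print(use,best.x,best.fun,f(best.x,(0,)),f(best.x,(1,)))
  if len(use)==2: np.save("fit.npy",best.x)
# stands
for i,p in enumerate(ps):
    for d in arm.silhouettes(p,"tall_stand"): print(i,d["p"],d["rect"])
E
```

```text
[(0.66, [205.3, 126.6, 31.8, 22.7])]
[(0.91, [397.4, 190.9, 59.1, 25.1])]
[ 467.73694499 -152.7876926    94.70787925]
(0, 1) [ 4.69823320e+02 -1.51053670e+02  9.58484426e+01  1.28669501e-01] 0.1750074326992035 0.13147363 0.043533806
(0,) [ 4.69395957e+02 -1.56902313e+02  9.16000871e+01  9.63953715e-02] 0.09757532924413681 0.09757533 0.1855346
(1,) [ 4.69895437e+02 -1.52850243e+02  8.92545743e+01  1.49072770e-01] 0.03080778382718563 0.2836629 0.030807784
0 0.92 [331.2, 295.7, 52.9, 49.6]
0 0.82 [335.7, 209.6, 41.0, 48.1]
0 0.76 [289.0, 242.2, 49.3, 53.4]
1 0.95 [146.1, 208.7, 50.7, 47.4]
1 0.89 [204.3, 203.6, 45.0, 50.7]
1 0.6 [216.2, 270.6, 47.1, 43.2]
```

```bash
cat >> h.py <<'E'
def plan(pos,Rm,grip,n=None,step=55,ang=.17):
    s=arm.sense(); p0=s["position"]; r0=R.from_quat(s["tcp_rot"]); r1=R.from_matrix(Rm)
    rv=(r0.inv()*r1).as_rotvec(); dp=np.array(pos)-p0
    n=n or int(max(np.ceil(np.linalg.norm(dp)/step),np.ceil(np.linalg.norm(rv)/ang),1))
    rows=[]
    for i in range(n):
        ra=r0*R.from_rotvec(rv*i/n); t=ra.inv().apply(dp/n)/1000; w=rv/n
        rows.append("{"+", ".join(f'"{k}":{v:.4f}' for k,v in zip(["x","y","z"],t))+", "+", ".join(f'"{k}":{v:.3f}' for k,v in zip(["wx","wy","wz"],w))+f', "gripper":{grip}'+"}")
    print("dist",np.round(dp,1),"rot",np.round(rv,3)); print(",\n".join(rows))
def graspR(yaw,tilt=np.radians(20)):
    h=np.array([np.sin(yaw),-np.cos(yaw),0]); z=np.sin(tilt)*h+np.array([0,0,-np.cos(tilt)])
    y=np.array([np.cos(yaw),np.sin(yaw),0]); return np.c_[np.cross(y,z),y,z]
E
python3 - <<'E'
from h import *
o=np.array([470,-152.5,92.5]);yaw=.145;d=axdir(yaw);Rg=graspR(yaw)
tcp=o+28*d+19*Rg[:,2]; print(tcp)
plan(tcp-130*Rg[:,2],Rg,1)
E
```

```text
[ 474.60569631 -184.0405015    62.81252888]
dist [ 231.6 -636.6  -46.4] rot [ 0.171 -0.321  0.971]
{"x":-0.0371, "y":-0.0365, "z":0.0036, "wx":0.013, "wy":-0.025, "wz":0.075, "gripper":1},
{"x":-0.0397, "y":-0.0336, "z":0.0050, "wx":0.013, "wy":-0.025, "wz":0.075, "gripper":1},
{"x":-0.0419, "y":-0.0305, "z":0.0064, "wx":0.013, "wy":-0.025, "wz":0.075, "gripper":1},
{"x":-0.0439, "y":-0.0272, "z":0.0078, "wx":0.013, "wy":-0.025, "wz":0.075, "gripper":1},
{"x":-0.0456, "y":-0.0237, "z":0.0093, "wx":0.013, "wy":-0.025, "wz":0.075, "gripper":1},
{"x":-0.0470, "y":-0.0201, "z":0.0107, "wx":0.013, "wy":-0.025, "wz":0.075, "gripper":1},
{"x":-0.0481, "y":-0.0164, "z":0.0121, "wx":0.013, "wy":-0.025, "wz":0.075, "gripper":1},
{"x":-0.0488, "y":-0.0127, "z":0.0135, "wx":0.013, "wy":-0.025, "wz":0.075, "gripper":1},
{"x":-0.0493, "y":-0.0088, "z":0.0149, "wx":0.013, "wy":-0.025, "wz":0.075, "gripper":1},
{"x":-0.0494, "y":-0.0049, "z":0.0162, "wx":0.013, "wy":-0.025, "wz":0.075, "gripper":1},
{"x":-0.0492, "y":-0.0010, "z":0.0174, "wx":0.013, "wy":-0.025, "wz":0.075, "gripper":1},
{"x":-0.0487, "y":0.0029, "z":0.0186, "wx":0.013, "wy":-0.025, "wz":0.075, "gripper":1},
{"x":-0.0479, "y":0.0067, "z":0.0197, "wx":0.013, "wy":-0.025, "wz":0.075, "gripper":1}
```

>>> move_arm:
  moves:
    - {"x": -0.037, "y": -0.0365, "z": 0.0036, "wx": 0.013, "wy": -0.025, "wz": 0.075, "gripper": 1}
    - {"x": -0.04, "y": -0.0335, "z": 0.005, "wx": 0.013, "wy": -0.025, "wz": 0.075, "gripper": 1}
    - {"x": -0.042, "y": -0.0305, "z": 0.005, "wx": 0.013, "wy": -0.025, "wz": 0.075, "gripper": 1}
    - {"x": -0.044, "y": -0.027, "z": 0.005, "wx": 0.013, "wy": -0.025, "wz": 0.075, "gripper": 1}
    - {"x": -0.0455, "y": -0.0235, "z": 0.005, "wx": 0.013, "wy": -0.025, "wz": 0.075, "gripper": 1}

```text
clock: 1.82
position: [326.9, 248.4, 222.0]
tcp_rot: [0.401, 0.913, -0.045, 0.056]
wrist_force: [0.1, -0.3, 0.9]
grip_width: 1.002
```

```bash
python3 - <<'E'
from h import *
s=arm.sense();p=arm.get_image("wrist");print(s["clock"],s["position"],s["joint_pos"],p["T_tool_cam"])
p["s"]=s;np.save("w1.npy",p,allow_pickle=True);cv2.imwrite("pics/w1.png",p["color"][:,:,::-1])
E
```

```text
1.825 [326.86177636 248.3646321  222.00044889] [ 0.50253845  0.03426454  1.8361329  -0.14968194  1.27828874 -0.19807945] [[ 3.84466493e-04  9.65152548e-01  2.61687623e-01  6.65560991e+01]
 [ 9.99999803e-01 -5.00957234e-04  3.78442558e-04  4.25837342e-01]
 [ 4.96349107e-04  2.61687426e-01 -9.65152550e-01 -1.42892859e+02]
 [ 0.00000000e+00  0.00000000e+00  0.00000000e+00  1.00000000e+00]]
```

View pics/w1.png

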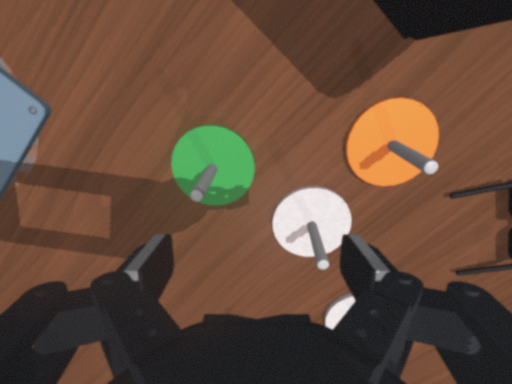

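```bash
cat >> h.py <<'E'
def wcam(p):
    s=p["s"];T=p["T_tool_cam"];r=R.from_quat(s["tcp_rot"]); q=dict(p)
    q["xyz"]=s["position"]+r.apply(T[:3,3]); q["orientation"]=(r*R.from_matrix(T[:3,:3])).as_quat(); return q
def fitellipse(p,roi,z=10):
    u0,u1,v0,v1=roi; im=p["color"][v0:v1,u0:u1].astype(int)
    m=((im.min(2)>130)&(im.max(2)-im.min(2)<50)).astype(np.uint8)
    m=cv2.morphologyEx(m,cv2.MORPH_CLOSE,np.ones((5,5)))
    c=max(cv2.findContours(m,cv2.RETR_EXTERNAL,cv2.CHAIN_APPROX_NONE)[0],key=cv2.contourArea)
    P=np.array([onz(p,(a[0]+u0,a[1]+v0),z) for a in cv2.convexHull(c)[:,0]])
    (cx,cy),r=cv2.minEnclosingCircle(P[:,:2].astype(np.float32)); A=np.c_[2*P[:,:2],np.ones(len(P))];k=np.linalg.lstsq(A,(P[:,:2]**2).sum(1),rcond=None)[0]
    return k[:2],np.sqrt(k[2]+k[0]**2+k[1]**2)
E
python3 - <<'E'
from h import *
s=load("scene0.npy");t=load("top0.npy");w=wcam(load("w1.npy"))
print(w["xyz"])
for n,p,roi in (("s",s,(262,320,222,270)),("t",t,(176,234,176,232)),("w",w,(266,358,180,262))): print(n,*fitellipse(p,roi))
print("base",onz(w,(312,222),10),onz(w,(312,225),10),"tip",onz(w,(322.5,263),100),onz(s,(293.3,220),100),onz(t,(202.5,201),100))
E
```

```text
[273.04960895 315.17205218 354.24750617]
s [454.68878112 216.03252777] 55.027813382334195
t [451.67232337 212.02721958] 56.32409002386833
w [451.28856189 214.62640731] 55.37113188051608
base [450.44436951 217.2060042   10.        ] [453.95941957 213.92423402  10.        ] tip [450.06405715 215.55271081 100.        ] [453.71524109 215.64115314 100.        ] [444.04645284 203.45352611 100.        ]
```

```bash
python3 - <<'E'
from h import *
o=np.array([470,-152.5,92.5]);yaw=.145;d=axdir(yaw);Rg=graspR(yaw)
tcp=o+28*d+19*Rg[:,2]
plan(tcp-130*Rg[:,2],Rg,1,n=8)
E
```

```text
dist [ 140.1 -384.   -37.1] rot [ 0.106 -0.188  0.585]
{"x":-0.0461, "y":-0.0191, "z":0.0121, "wx":0.013, "wy":-0.024, "wz":0.073, "gripper":1},
{"x":-0.0470, "y":-0.0155, "z":0.0134, "wx":0.013, "wy":-0.024, "wz":0.073, "gripper":1},
{"x":-0.0477, "y":-0.0119, "z":0.0147, "wx":0.013, "wy":-0.024, "wz":0.073, "gripper":1},
{"x":-0.0481, "y":-0.0082, "z":0.0160, "wx":0.013, "wy":-0.024, "wz":0.073, "gripper":1},
{"x":-0.0481, "y":-0.0044, "z":0.0172, "wx":0.013, "wy":-0.024, "wz":0.073, "gripper":1},
{"x":-0.0479, "y":-0.0007, "z":0.0184, "wx":0.013, "wy":-0.024, "wz":0.073, "gripper":1},
{"x":-0.0474, "y":0.0031, "z":0.0195, "wx":0.013, "wy":-0.024, "wz":0.073, "gripper":1},
{"x":-0.0465, "y":0.0068, "z":0.0205, "wx":0.013, "wy":-0.024, "wz":0.073, "gripper":1}
```

>>> move_arm:
  moves:
    - {"x": -0.046, "y": -0.019, "z": 0.012, "wx": 0.013, "wy": -0.024, "wz": 0.073, "gripper": 1}
    - {"x": -0.047, "y": -0.0155, "z": 0.0135, "wx": 0.013, "wy": -0.024, "wz": 0.073, "gripper": 1}
    - {"x": -0.0475, "y": -0.012, "z": 0.0145, "wx": 0.013, "wy": -0.024, "wz": 0.073, "gripper": 1}
    - {"x": -0.048, "y": -0.008, "z": 0.016, "wx": 0.013, "wy": -0.024, "wz": 0.073, "gripper": 1}
    - {"x": -0.048, "y": -0.0045, "z": 0.017, "wx": 0.013, "wy": -0.024, "wz": 0.073, "gripper": 1}
    - {"x": -0.048, "y": -0.0005, "z": 0.018, "wx": 0.013, "wy": -0.024, "wz": 0.073, "gripper": 1}
    - {"x": -0.0475, "y": 0.003, "z": 0.0195, "wx": 0.013, "wy": -0.024, "wz": 0.073, "gripper": 1}
    - {"x": -0.0465, "y": 0.007, "z": 0.02, "wx": 0.013, "wy": -0.024, "wz": 0.073, "gripper": 1}

```text
clock: 2.88
position: [470.5, -151.0, 189.5]
tcp_rot: [0.65, 0.739, -0.112, 0.138]
wrist_force: [1.1, 0.7, -0.6]
grip_width: 1.004
```

```bash
python3 - <<'E'
from h import *
s=arm.sense();p=arm.get_image("wrist");print(s["clock"],s["position"],s["joint_pos"])
p["s"]=s;np.save("w2.npy",p,allow_pickle=True)
im=p["color"].copy(); w=wcam(p)
for yaw,col in ((.145,(255,0,0)),):
    h=proj(w,cylpts(np.array([470,-152.5,92.5]),axdir(yaw),115))
    for k in (h[:48],h[48:]): cv2.polylines(im,[np.round(k).astype(np.int32)],True,col)
cv2.imwrite("pics/w2.png",im[:,:,::-1])
print([(d["p"],d["rect"]) for d in arm.silhouettes(p,"tall_beaker")],[(d["p"],d["at"]) for d in arm.spot_point(p,"tall_beaker")])
E
```

```text
2.875 [ 470.53548133 -151.00009325  189.4700741 ] [-0.31275118  0.13739555  1.85640074 -0.37452315  1.00960029 -0.26108974]
[(0.87, [253.2, 184.5, 62.9, 101.6])] [(0.76, [250.7, 158.7])]
```

View pics/w2.png

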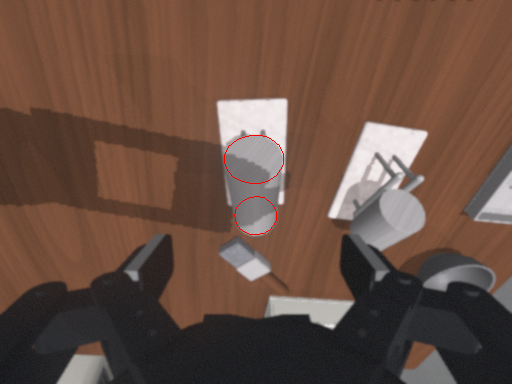

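```bash
python3 - <<'E'
from h import *
im=load("w2.npy")["color"][90:250,190:330];w=wcam(load("w2.npy"))
im=cv2.resize(im,None,fx=3.7,fy=3.7,interpolation=cv2.INTER_CUBIC)
h=proj(w,cylpts(np.array([470,-152.5,92.5]),axdir(.145),115))
for k in (h[:48],h[48:]): cv2.polylines(im,[np.round((k-[190,90]+.5)*3.7).astype(np.int32)],True,(255,0,0))
cv2.imwrite("pics/w2c.png",im[:,:,::-1])
E
```

```text
(no output)
```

View pics/w2c.png

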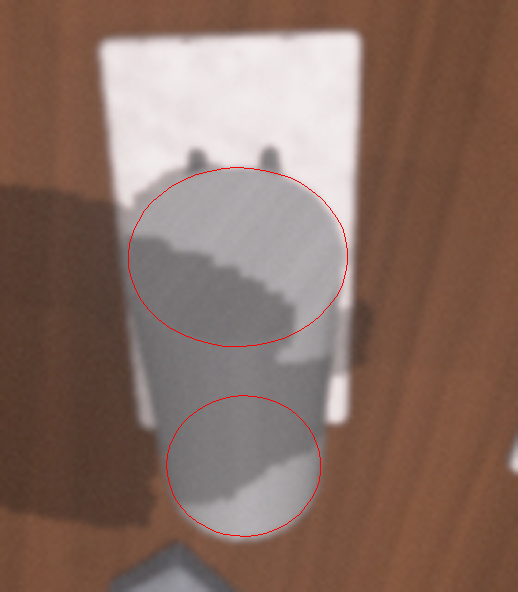

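```bash
python3 - <<'E'
from h import *
o=np.array([470,-152.5,92.5]);yaw=.145;d=axdir(yaw);Rg=graspR(yaw)
tcp=o+28*d+22*Rg[:,2];print(tcp)
plan(tcp,Rg,1,n=4)
E
```

```text
[ 474.75395427 -185.05579436   59.99345101]
dist [   4.4  -34.1 -129. ] rot [ 0.007  0.007 -0.019]
{"x":0.0032, "y":-0.0004, "z":0.0332, "wx":0.002, "wy":0.002, "wz":-0.005, "gripper":1},
{"x":0.0031, "y":-0.0003, "z":0.0332, "wx":0.002, "wy":0.002, "wz":-0.005, "gripper":1},
{"x":0.0031, "y":-0.0003, "z":0.0332, "wx":0.002, "wy":0.002, "wz":-0.005, "gripper":1},
{"x":0.0030, "y":-0.0002, "z":0.0332, "wx":0.002, "wy":0.002, "wz":-0.005, "gripper":1}
```

>>> move_arm:
  moves:
    - {"x": 0.003, "y": 0, "z": 0.033, "wx": 0.002, "wy": 0.002, "wz": -0.005, "gripper": 1}
    - {"x": 0.003, "y": 0, "z": 0.033, "wx": 0.002, "wy": 0.002, "wz": -0.005, "gripper": 1}
    - {"x": 0.003, "y": 0, "z": 0.033, "wx": 0.002, "wy": 0.002, "wz": -0.005, "gripper": 1}
    - {"x": 0.003, "y": 0, "z": 0.02, "wx": 0.002, "wy": 0.002, "wz": -0.005, "gripper": 1}
    - {"gripper": 1}

```text
invalid input at $.moves[4]: expected keys x, y, z, wx, wy, wz, gripper
```

```bash
python3 - <<'E'
from h import *
o=np.array([470,-152.5,92.5]);yaw=.145;d=axdir(yaw);Rg=graspR(yaw)
tcp=o+28*d+22*Rg[:,2]
plan(tcp,Rg,1)
for n in ("scene","wrist"):
    p=arm.get_image(n); im=p["color"]
    if n=="scene": im=cv2.resize(im[80:190,120:270],None,fx=5,fy=5)
    cv2.imwrite(f"pics/g_{n}.png",im[:,:,::-1])
E
```

```text
dist [   4.4  -34.1 -129. ] rot [ 0.007  0.007 -0.019]
{"x":0.0042, "y":-0.0006, "z":0.0443, "wx":0.002, "wy":0.002, "wz":-0.006, "gripper":1},
{"x":0.0041, "y":-0.0004, "z":0.0443, "wx":0.002, "wy":0.002, "wz":-0.006, "gripper":1},
{"x":0.0040, "y":-0.0003, "z":0.0443, "wx":0.002, "wy":0.002, "wz":-0.006, "gripper":1}
```

View pics/g_wrist.png

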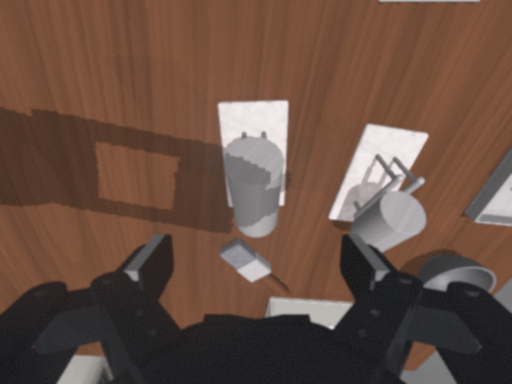

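View pics/g_scene.png

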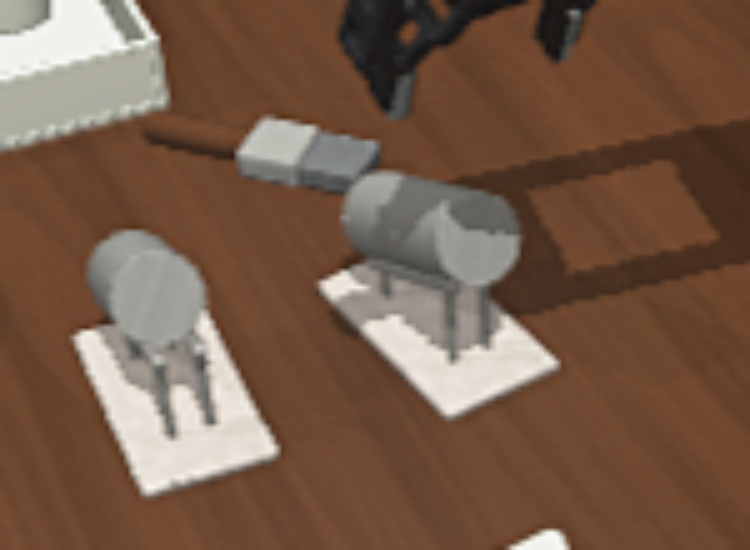

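The move was refused (all keys are needed), so the arm has not moved: the tall beaker is still at wrist px (254,185), between the open fingers' plane. Resending.

>>> move_arm:
  moves:
    - {"x": 0.003, "y": 0, "z": 0.033, "wx": 0.002, "wy": 0.002, "wz": -0.005, "gripper": 1}
    - {"x": 0.003, "y": 0, "z": 0.033, "wx": 0.002, "wy": 0.002, "wz": -0.005, "gripper": 1}
    - {"x": 0.003, "y": 0, "z": 0.033, "wx": 0.002, "wy": 0.002, "wz": -0.005, "gripper": 1}
    - {"x": 0.003, "y": 0, "z": 0.02, "wx": 0.002, "wy": 0.002, "wz": -0.005, "gripper": 1}
    - {"x": 0, "y": 0, "z": 0, "wx": 0, "wy": 0, "wz": 0, "gripper": 1}

```text
clock: 3.75
position: [475.3, -171.7, 73.1]
tcp_rot: [0.639, 0.75, -0.111, 0.132]
wrist_force: [-0.9, -0.7, 0.5]
grip_width: 0.996
```

```bash
python3 - <<'E'
from h import *
o=np.array([470,-152.5,92.5]);yaw=.145;d=axdir(yaw);Rg=graspR(yaw)
tcp=o+28*d+22*Rg[:,2]
plan(tcp,Rg,1)
for n in ("scene","wrist"):
    p=arm.get_image(n); im=p["color"]
    if n=="scene": im=cv2.resize(im[80:190,120:270],None,fx=5,fy=5)
    cv2.imwrite(f"pics/h_{n}.png",im[:,:,::-1])
E
```

```text
dist [ -0.5 -13.4 -13.1] rot [ 0.007 -0.003  0.013]
{"x":-0.0079, "y":-0.0027, "z":0.0168, "wx":0.007, "wy":-0.003, "wz":0.013, "gripper":1}
```

View pics/h_wrist.png

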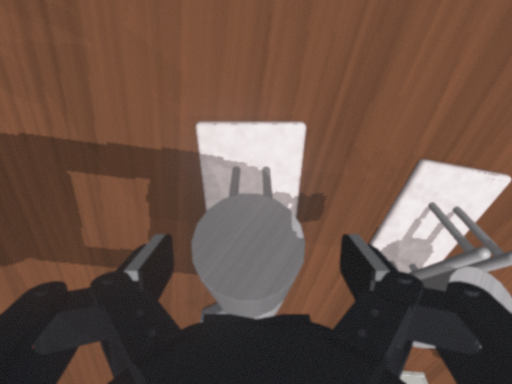

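View pics/h_scene.png

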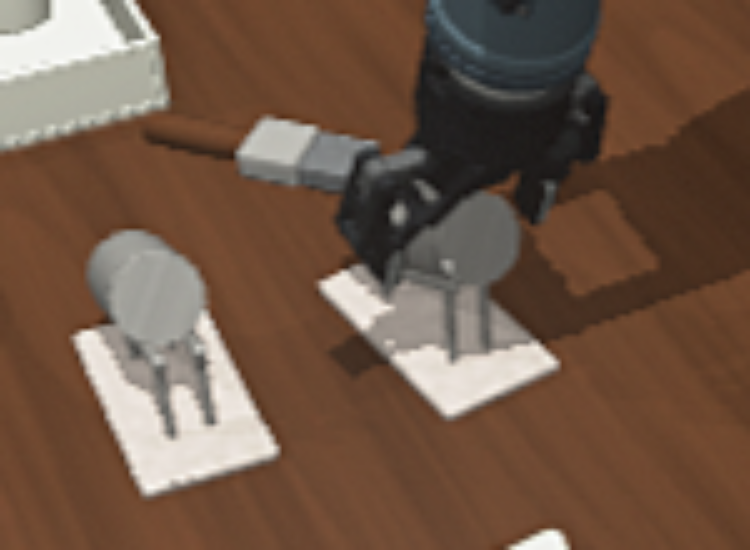

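>>> move_arm:
  moves:
    - {"x": -0.008, "y": -0.003, "z": 0.016, "wx": 0.006, "wy": -0.003, "wz": 0.012, "gripper": 1}
    - {"x": 0, "y": 0, "z": 0, "wx": 0, "wy": 0, "wz": 0, "gripper": 1}
    - {"x": 0, "y": 0, "z": 0, "wx": 0, "wy": 0, "wz": 0, "gripper": -1}
    - {"x": 0, "y": 0, "z": 0, "wx": 0, "wy": 0, "wz": 0, "gripper": -1}
    - {"x": 0, "y": 0, "z": 0, "wx": 0, "wy": 0, "wz": 0, "gripper": -1}
    - {"x": 0, "y": 0, "z": 0, "wx": 0, "wy": 0, "wz": 0, "gripper": -1}

```text
clock: 4.6
position: [476.7, -186.1, 64.8]
tcp_rot: [0.644, 0.745, -0.113, 0.135]
wrist_force: [0.1, 0.2, -0.8]
grip_width: 0.564
```

```bash
python3 - <<'E'
from h import *
s=arm.sense();print(s["clock"],s["position"],s["wrist_force"],s["grip_width"],s["joint_pos"],R.from_quat(s["tcp_rot"]).as_matrix())
p=arm.get_image("wrist"); cv2.imwrite(f"pics/i_w.png",p["color"][:,:,::-1])
E
```

```text
4.6 [ 476.74734329 -186.09804893   64.7698721 ] [ 0.06085089  0.15787931 -0.76352076] 0.5640312867360079 [-0.38395014  0.32848777  1.97828392 -0.47600275  0.70166088 -0.18297742] [[-0.13452484  0.98927128  0.05696847]
 [ 0.92829151  0.14592843 -0.34202306]
 [-0.34666691  0.00687275 -0.93796312]]
```

View pics/i_w.png

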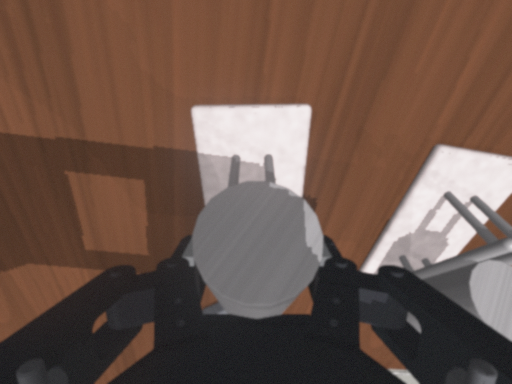

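>>> move_arm:
  moves:
    - {"x": 0, "y": 0, "z": 0, "wx": 0, "wy": 0, "wz": 0, "gripper": -1}
    - {"x": -0.0035, "y": 0, "z": -0.0095, "wx": 0, "wy": 0, "wz": 0, "gripper": -1}
    - {"x": -0.007, "y": 0, "z": -0.019, "wx": 0, "wy": 0, "wz": 0, "gripper": -1}
    - {"x": -0.01, "y": 0, "z": -0.028, "wx": 0, "wy": 0, "wz": 0, "gripper": -1}
    - {"x": -0.014, "y": 0, "z": -0.0375, "wx": 0, "wy": 0, "wz": 0, "gripper": -1}
    - {"x": -0.014, "y": 0, "z": -0.0375, "wx": 0, "wy": 0, "wz": 0, "gripper": -1}
    - {"x": -0.014, "y": 0, "z": -0.0375, "wx": 0, "wy": 0, "wz": 0, "gripper": -1}

```text
clock: 5.52
position: [473.9, -185.0, 248.8]
tcp_rot: [0.643, 0.746, -0.112, 0.132]
wrist_force: [0.3, 0.3, -0.8]
grip_width: 0.562
```

```bash
python3 - <<'E'
from h import *
s=arm.sense();print(s["clock"],s["position"],s["wrist_force"],s["grip_width"],s["joint_pos"],R.from_quat(s["tcp_rot"]).as_matrix())
ims=[]
p=arm.get_image("wrist");p["s"]=s;np.save("w3.npy",p,allow_pickle=True); ims.append(cv2.resize(p["color"],(400,300)))
p=arm.get_image("scene");np.save("s3.npy",p,allow_pickle=True); ims.append(cv2.resize(p["color"][50:200,110:310],(400,300)))
cv2.imwrite(f"pics/j.png",np.hstack(ims)[:,:,::-1])
E
```

```text
5.525 [ 473.94061903 -184.97488416  248.82926305] [ 0.33140107  0.28196601 -0.80551039] 0.5623290871380399 [-0.38594014  0.09807431  1.74311011 -0.32866326  1.13751797 -0.4190502 ] [[-0.1379765   0.98907014  0.05198791]
 [ 0.9297681   0.14743488 -0.337334  ]
 [-0.34131182  0.00179253 -0.93994842]]
```

View pics/j.png

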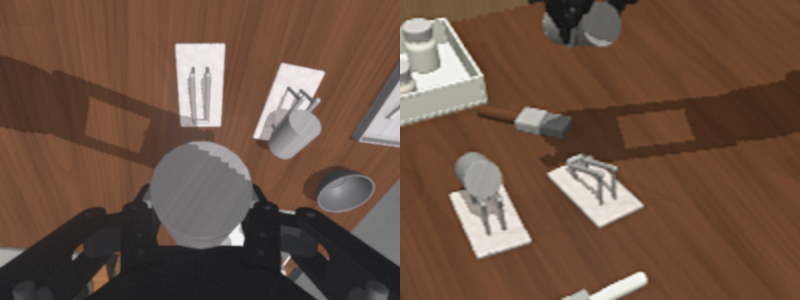

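```bash
cat >> h.py <<'E'
STAND=np.array([452,214.5])
Rc=np.array([[-0.13452484,0.98927128,0.05696847],[0.92829151,0.14592843,-0.34202306],[-0.34666691,0.00687275,-0.93796312]])
dt=Rc.T@axdir(.145); dt[1]=0; dt/=np.linalg.norm(dt)
ot=Rc.T@(np.array([470,-152.5,92.5])-np.array([476.75,-186.1,64.77])); 
def target(alpha,up,dt=dt,ot=ot):
    psi=np.arctan2(-dt[0],dt[2]) # dt=(-sin psi? ,0,cos)
    y=np.array([np.sin(alpha),-np.cos(alpha),0]); 
    hz=np.array([np.cos(alpha),np.sin(alpha),0])
    best=None
    for t in np.linspace(-np.pi,np.pi,3601):
        z=np.sin(t)*hz-np.cos(t)*np.array([0,0,1]); M=np.c_[np.cross(y,z),y,z]
        e=(M@dt)[2]
        if best is None or e<best[0]: best=(e,t,M)
    M=best[2]; return np.array([*STAND,125+up])-M@ot,M,best[1]
E
python3 - <<'E'
from h import *
print(dt,ot)
a=np.radians(35)
p,M,t=target(a,130);print(p,np.degrees(t));print(M)
plan(p,M,-1,ang=.165)
E
```

```text
[-0.70360411  0.          0.71059219] [ 22.48556399  -1.58380453 -37.88622931]
[461.64571013 219.32053062 212.25426154] 44.70000000000002
[[ 0.58225284  0.57357644  0.57618721]
 [ 0.40769783 -0.81915204  0.40345063]
 [ 0.7033947   0.         -0.71079947]]
dist [-15.2 405.7 -40.8] rot [-0.237  1.005  1.139]
{"x":0.0393, "y":0.0044, "z":-0.0101, "wx":-0.024, "wy":0.101, "wz":0.114, "gripper":-1},
{"x":0.0403, "y":0.0001, "z":-0.0061, "wx":-0.024, "wy":0.101, "wz":0.114, "gripper":-1},
{"x":0.0405, "y":-0.0044, "z":-0.0020, "wx":-0.024, "wy":0.101, "wz":0.114, "gripper":-1},
{"x":0.0398, "y":-0.0090, "z":0.0018, "wx":-0.024, "wy":0.101, "wz":0.114, "gripper":-1},
{"x":0.0381, "y":-0.0135, "z":0.0055, "wx":-0.024, "wy":0.101, "wz":0.114, "gripper":-1},
{"x":0.0356, "y":-0.0179, "z":0.0088, "wx":-0.024, "wy":0.101, "wz":0.114, "gripper":-1},
{"x":0.0323, "y":-0.0220, "z":0.0118, "wx":-0.024, "wy":0.101, "wz":0.114, "gripper":-1},
{"x":0.0282, "y":-0.0258, "z":0.0143, "wx":-0.024, "wy":0.101, "wz":0.114, "gripper":-1},
{"x":0.0235, "y":-0.0291, "z":0.0162, "wx":-0.024, "wy":0.101, "wz":0.114, "gripper":-1},
{"x":0.0184, "y":-0.0319, "z":0.0176, "wx":-0.024, "wy":0.101, "wz":0.114, "gripper":-1}
```

>>> move_arm:
  moves:
    - {"x": 0.039, "y": 0.0045, "z": -0.01, "wx": -0.024, "wy": 0.1, "wz": 0.114, "gripper": -1}
    - {"x": 0.04, "y": 0, "z": -0.006, "wx": -0.024, "wy": 0.1, "wz": 0.114, "gripper": -1}
    - {"x": 0.0405, "y": -0.0045, "z": -0.002, "wx": -0.024, "wy": 0.1, "wz": 0.114, "gripper": -1}
    - {"x": 0.04, "y": -0.009, "z": 0.002, "wx": -0.024, "wy": 0.1, "wz": 0.114, "gripper": -1}
    - {"x": 0.038, "y": -0.0135, "z": 0.0055, "wx": -0.024, "wy": 0.1, "wz": 0.114, "gripper": -1}
    - {"x": 0.0355, "y": -0.018, "z": 0.009, "wx": -0.024, "wy": 0.1, "wz": 0.114, "gripper": -1}

```text
clock: 6.38
position: [469.1, 63.7, 229.1]
tcp_rot: [0.849, 0.492, 0.192, -0.017]
wrist_force: [0.3, -0.2, -0.3]
grip_width: 0.564
```

```bash
python3 - <<'E'
from h import *
s=arm.sense();print(s["clock"],s["position"],s["wrist_force"],s["grip_width"],s["joint_pos"])
a=np.radians(35)
p,M,t=target(a,130);plan(p,M,-1,ang=.165)
E
```

```text
6.375 [469.12586414  63.72406715 229.14296779] [ 0.25941529 -0.19517456 -0.34053325] 0.5639994059464611 [-0.35074096 -0.0742199   1.98197728  0.36999289  1.03653751  0.01025623]
dist [ -7.5 155.6 -16.9] rot [-0.088  0.385  0.434]
{"x":0.0300, "y":-0.0223, "z":0.0118, "wx":-0.022, "wy":0.096, "wz":0.109, "gripper":-1},
{"x":0.0261, "y":-0.0256, "z":0.0140, "wx":-0.022, "wy":0.096, "wz":0.109, "gripper":-1},
{"x":0.0218, "y":-0.0285, "z":0.0157, "wx":-0.022, "wy":0.096, "wz":0.109, "gripper":-1},
{"x":0.0169, "y":-0.0310, "z":0.0169, "wx":-0.022, "wy":0.096, "wz":0.109, "gripper":-1}
```

>>> move_arm:
  moves:
    - {"x": 0.03, "y": -0.0225, "z": 0.012, "wx": -0.022, "wy": 0.096, "wz": 0.109, "gripper": -1}
    - {"x": 0.026, "y": -0.0255, "z": 0.014, "wx": -0.022, "wy": 0.096, "wz": 0.109, "gripper": -1}
    - {"x": 0.022, "y": -0.0285, "z": 0.0155, "wx": -0.022, "wy": 0.096, "wz": 0.109, "gripper": -1}
    - {"x": 0.017, "y": -0.031, "z": 0.017, "wx": -0.022, "wy": 0.096, "wz": 0.109, "gripper": -1}
    - {"x": 0, "y": 0, "z": 0, "wx": 0, "wy": 0, "wz": 0, "gripper": -1}

```text
clock: 7.0
position: [457.6, 224.5, 209.5]
tcp_rot: [0.884, 0.268, 0.365, -0.118]
wrist_force: [-0.5, -0.2, -0.9]
grip_width: 0.563
```

```bash
cat > look.py <<'E'
from h import *
import sys
n=sys.argv[1]; up=float(sys.argv[2])
s=arm.sense();print(s["clock"],s["position"],s["wrist_force"],s["grip_width"],s["joint_pos"])
a=np.radians(35)
p,M,t=target(a,up);plan(p,M,-1,ang=.165)
Rm=R.from_quat(s["tcp_rot"]).as_matrix(); o=s["position"]+Rm@ot; d=Rm@dt; print("o",o,"d",d)
ims=[]
for c,roi in (("scene",(230,370,130,270)),("top",(140,280,130,270))):
    q=arm.get_image(c);np.save(f"{n}_{c}.npy",q,allow_pickle=True);u0,u1,v0,v1=roi
    f=400/140; im=cv2.resize(q["color"][v0:v1,u0:u1],(400,400),interpolation=cv2.INTER_CUBIC)
    h=proj(q,cylpts(o,d+1e-6,115))
    for k in (h[:48],h[48:]): cv2.polylines(im,[np.round((k-[u0,v0]+.5)*f).astype(np.int32)],True,(255,0,0))
    ims.append(im)
cv2.imwrite(f"pics/{n}.png",np.hstack(ims)[:,:,::-1])
E
python3 look.py k 130
```

```text
7.0 [457.59512322 224.47666259 209.51983519] [-0.52888806 -0.21442024 -0.90796434] 0.562798597765414 [-0.11970277 -0.1438733   2.31683209  1.02989565  0.58124111  0.0803601 ]
dist [ 4.1 -5.2  2.7] rot [ 0.002 -0.006 -0.021]
{"x":0.0023, "y":0.0065, "z":-0.0017, "wx":0.002, "wy":-0.006, "wz":-0.021, "gripper":-1}
o [447.97020977 219.19993666 252.21635262] d [-0.00254175  0.01421152 -0.99989578]
```

View pics/k.png

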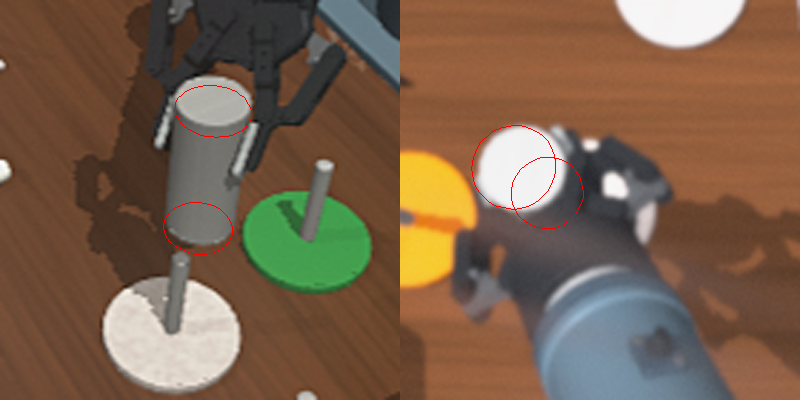

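```bash
python3 - <<'E'
from h import *
s=load("k_scene.npy");t=load("k_top.npy")
a=cv2.resize(s["color"][150:220,280:330],None,fx=8,fy=8,interpolation=cv2.INTER_CUBIC)
b=cv2.resize(t["color"][160:230,150:200],None,fx=8,fy=8,interpolation=cv2.INTER_CUBIC)
cv2.imwrite("pics/k2.png",np.hstack([a,b])[:,:,::-1])
X=tri([s,t],[(304.5-.5,165.3-.5),(181.5,187.6)]);print(X,proj(s,X),proj(t,X))
for z in (246,252,258): print(z,onz(s,(304,164.8),z),onz(t,(181.5,187.6),z))
E
```

```text
[446.91503508 214.93761298 256.75720296] [[303.4371897 164.7337294]] [[181.09809356 188.08476765]]
246 [438.77620783 206.28224616 246.        ] [449.38408885 216.62951023 246.        ]
252 [442.84500732 211.46201342 252.        ] [448.47194563 215.32624483 252.        ]
258 [446.91380681 216.64178068 258.        ] [447.55980242 214.02297942 258.        ]
```

View pics/k2.png

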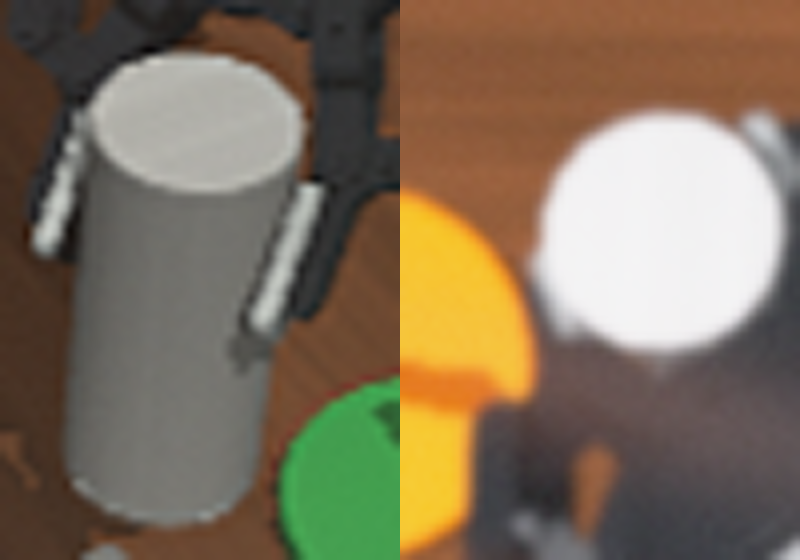

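>>> move_arm:
  moves:
    - {"x": 0.002, "y": 0.0045, "z": 0.002, "wx": 0.002, "wy": -0.006, "wz": -0.02, "gripper": -1}
    - {"x": -0.009, "y": 0, "z": 0.009, "wx": 0, "wy": 0, "wz": 0, "gripper": -1}
    - {"x": -0.009, "y": 0, "z": 0.009, "wx": 0, "wy": 0, "wz": 0, "gripper": -1}
    - {"x": 0, "y": 0, "z": 0, "wx": 0, "wy": 0, "wz": 0, "gripper": -1}

```text
clock: 7.6
position: [472.8, 215.6, 189.7]
tcp_rot: [0.88, 0.28, 0.367, -0.108]
wrist_force: [0.3, 0.7, -0.7]
grip_width: 0.558
```

```bash
python3 look.py l 105
```

```text
7.6 [472.78629066 215.59182764 189.6858612 ] [ 0.34339864  0.69196245 -0.71768358] 0.5583256733731371 [-0.13625214 -0.07697441  2.32698168  1.13575614  0.54679595 -0.08767646]
dist [-11.1   3.7  -2.4] rot [ 0.012 -0.005  0.01 ]
{"x":-0.0066, "y":-0.0095, "z":-0.0033, "wx":0.012, "wy":-0.005, "wz":0.010, "gripper":-1}
o [462.57487458 211.20298641 232.34662128] d [ 0.01281229 -0.00989086 -0.999869  ]
```

View pics/l.png

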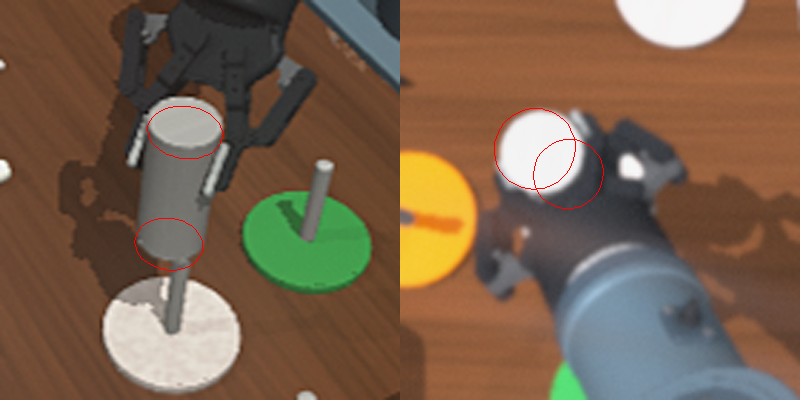

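>>> move_arm:
  moves:
    - {"x": -0.003, "y": -0.01, "z": -0.003, "wx": 0.012, "wy": -0.005, "wz": 0.01, "gripper": -1}
    - {"x": 0, "y": 0, "z": 0, "wx": 0, "wy": 0, "wz": 0, "gripper": -1}
    - {"x": 0, "y": 0, "z": 0, "wx": 0, "wy": 0, "wz": 0, "gripper": -1}

```text
clock: 8.07
position: [464.1, 221.6, 192.0]
tcp_rot: [0.881, 0.278, 0.364, -0.114]
wrist_force: [1.6, -0.0, -0.9]
grip_width: 0.564
```

```bash
python3 look.py m 105
```

```text
8.075 [464.14109862 221.64752641 192.02731854] [ 1.57731857 -0.00792382 -0.93623496] 0.5636028982676313 [-0.12678257 -0.09426423  2.33172893  1.11253917  0.55636983 -0.04691992]
dist [-2.5 -2.3 -4.8] rot [ 0.001 -0.003  0.001]
{"x":-0.0058, "y":0.0005, "z":0.0010, "wx":0.001, "wy":-0.003, "wz":0.001, "gripper":-1}
o [454.34923515 216.81468927 234.73842355] d [ 3.19201564e-03  9.32698034e-05 -9.99994901e-01]
```

View pics/m.png

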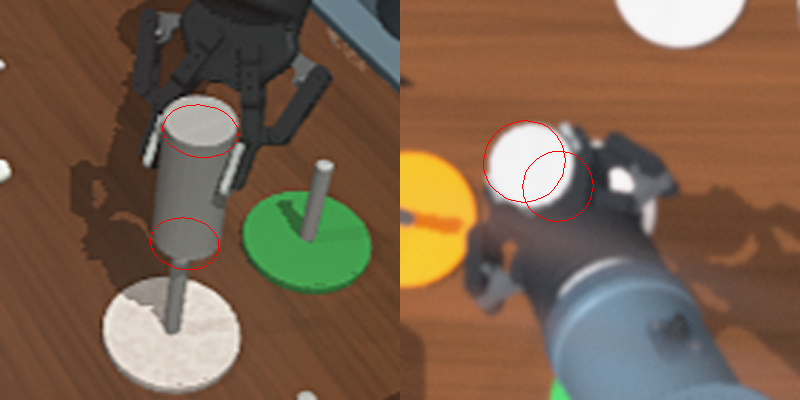

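>>> move_arm:
  moves:
    - {"x": -0.008, "y": 0.001, "z": 0.009, "wx": 0.001, "wy": -0.003, "wz": 0, "gripper": -1}
    - {"x": -0.008, "y": 0, "z": 0.008, "wx": 0, "wy": 0, "wz": 0, "gripper": -1}
    - {"x": -0.008, "y": 0, "z": 0.008, "wx": 0, "wy": 0, "wz": 0, "gripper": -1}
    - {"x": 0, "y": 0, "z": 0, "wx": 0, "wy": 0, "wz": 0, "gripper": -1}
    - {"x": 0, "y": 0, "z": 0, "wx": 0, "wy": 0, "wz": 0, "gripper": -1}

```text
clock: 8.8
position: [466.1, 221.0, 157.5]
tcp_rot: [0.882, 0.279, 0.363, -0.114]
wrist_force: [0.1, 0.3, -1.1]
grip_width: 0.56
```

```bash
python3 look.py n 75
```

```text
8.8 [466.05315244 221.04840339 157.45149532] [ 0.11388475  0.261738   -1.05307784] 0.5603310032007612 [-0.12682636 -0.00844835  2.37795865  1.31943961  0.50981213 -0.28880346]
dist [-4.4 -1.7 -0.2] rot [ 0.001 -0.001  0.002]
{"x":-0.0034, "y":-0.0011, "z":-0.0031, "wx":0.001, "wy":-0.001, "wz":0.002, "gripper":-1}
o [456.31217582 216.28050647 200.18153077] d [ 0.00206539 -0.00155576 -0.99999666]
```

View pics/n.png

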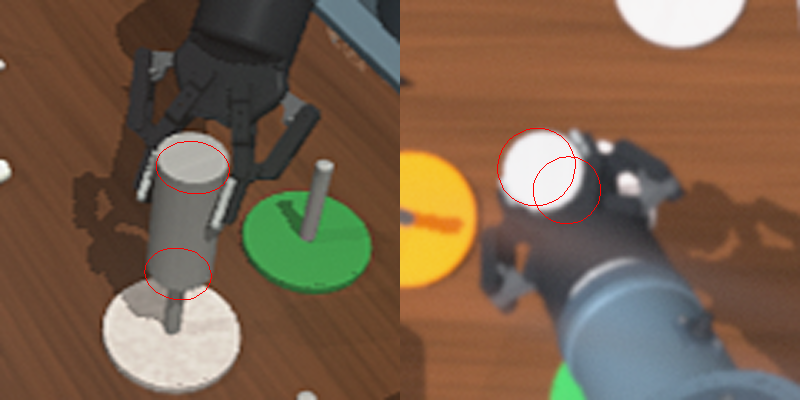

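>>> move_arm:
  moves:
    - {"x": -0.009, "y": -0.001, "z": 0.0065, "wx": 0.001, "wy": -0.001, "wz": 0.002, "gripper": -1}
    - {"x": -0.008, "y": 0, "z": 0.008, "wx": 0, "wy": 0, "wz": 0, "gripper": -1}
    - {"x": -0.008, "y": 0, "z": 0.008, "wx": 0, "wy": 0, "wz": 0, "gripper": -1}
    - {"x": -0.008, "y": 0, "z": 0.008, "wx": 0, "wy": 0, "wz": 0, "gripper": -1}
    - {"x": 0, "y": 0, "z": 0, "wx": 0, "wy": 0, "wz": 0, "gripper": -1}
    - {"x": 0, "y": 0, "z": 0, "wx": 0, "wy": 0, "wz": 0, "gripper": -1}

```text
clock: 9.65
position: [466.8, 220.4, 115.6]
tcp_rot: [0.881, 0.279, 0.366, -0.112]
wrist_force: [0.4, 0.2, -0.3]
grip_width: 0.561
```

```bash
python3 look.py q 30
```

```text
9.65 [466.81264174 220.35083396 115.58720255] [ 0.43312711  0.17092581 -0.31240762] 0.560861453466225 [-0.12949796  0.11327119  2.43590071  1.65851584  0.49622103 -0.67591418]
dist [-5.2 -1.  -3.3] rot [ 0.004 -0.006  0.004]
{"x":-0.0058, "y":-0.0021, "z":-0.0011, "wx":0.004, "wy":-0.006, "wz":0.004, "gripper":-1}
o [456.78780076 215.59243625 158.2525938 ] d [ 0.00863806 -0.00162751 -0.99996137]
```

View pics/q.png

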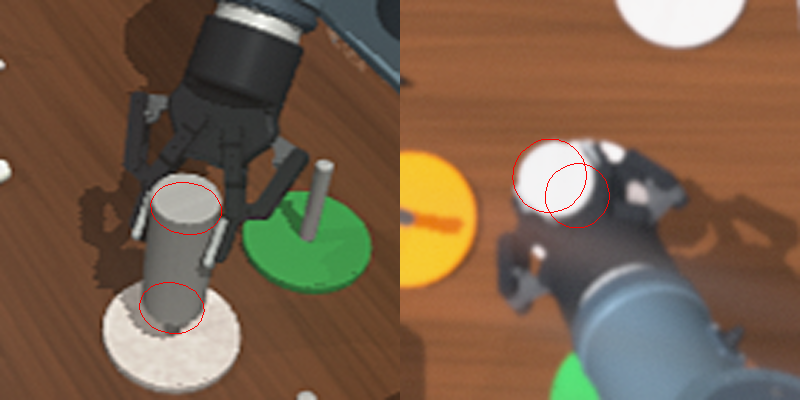

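>>> move_arm:
  moves:
    - {"x": -0.008, "y": -0.002, "z": 0.005, "wx": 0.004, "wy": -0.006, "wz": 0.004, "gripper": -1}
    - {"x": -0.007, "y": 0, "z": 0.007, "wx": 0, "wy": 0, "wz": 0, "gripper": -1}
    - {"x": 0, "y": 0, "z": 0, "wx": 0, "wy": 0, "wz": 0, "gripper": -1}
    - {"x": 0, "y": 0, "z": 0, "wx": 0, "wy": 0, "wz": 0, "gripper": -1}

```text
clock: 10.25
position: [465.4, 220.7, 98.8]
tcp_rot: [0.881, 0.279, 0.365, -0.113]
wrist_force: [0.2, 1.3, 0.4]
grip_width: 0.562
```

```bash
python3 look.py r 12
```

```text
10.25 [465.37910344 220.74206461  98.77596464] [0.1580023  1.2671699  0.44742071] 0.5619475656543915 [-0.12938807  0.16530601  2.45544589  1.78198758  0.50693546 -0.81685953]
dist [-3.7 -1.4 -4.5] rot [ 0.002 -0.004  0.003]
{"x":-0.0059, "y":-0.0010, "z":0.0005, "wx":0.002, "wy":-0.004, "wz":0.003, "gripper":-1}
o [455.4825973  215.94815582 141.4673338 ] d [ 5.68816874e-03 -9.09503929e-04 -9.99983409e-01]
```

View pics/r.png

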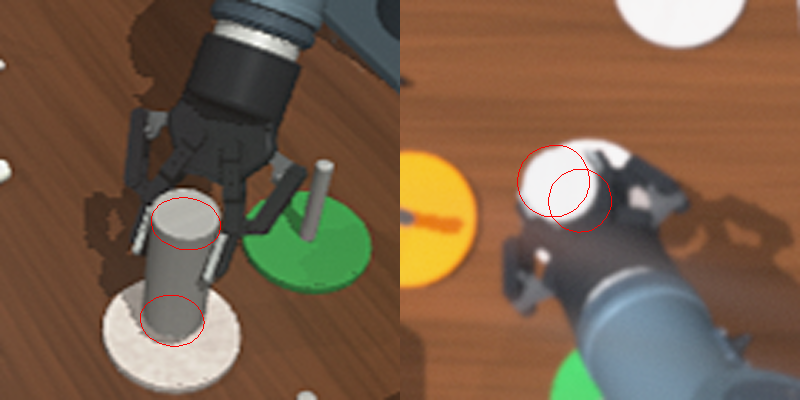

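>>> move_arm:
  moves:
    - {"x": -0.004, "y": -0.001, "z": 0.002, "wx": 0.002, "wy": -0.005, "wz": 0.003, "gripper": -1}
    - {"x": -0.003, "y": 0, "z": 0.003, "wx": 0, "wy": 0, "wz": 0, "gripper": -1}
    - {"x": -0.003, "y": 0, "z": 0.003, "wx": 0, "wy": 0, "wz": 0, "gripper": -1}
    - {"x": 0, "y": 0, "z": 0, "wx": 0, "wy": 0, "wz": 0, "gripper": -1}

```text
clock: 10.85
position: [463.8, 220.6, 86.3]
tcp_rot: [0.882, 0.278, 0.363, -0.114]
wrist_force: [-0.1, -0.4, -1.6]
grip_width: 0.563
```

```bash
python3 look.py r2 0
```

```text
10.85 [463.84061142 220.62385064  86.27341748] [-0.13661886 -0.43524653 -1.59737955] 0.563439851316846 [-0.1289776   0.20389765  2.46813268  1.86345101  0.51707619 -0.90986916]
dist [-2.2 -1.3 -4. ] rot [ 0.001 -0.     0.001]
{"x":-0.0046, "y":-0.0002, "z":0.0011, "wx":0.001, "wy":-0.000, "wz":0.001, "gripper":-1}
o [454.1439048  215.86095722 129.01407872] d [ 9.37848739e-04 -1.48970171e-03 -9.99998451e-01]
```

>>> move_arm:
  moves:
    - {"x": -0.0015, "y": 0, "z": 0.0015, "wx": 0, "wy": 0, "wz": 0, "gripper": -1}
    - {"x": -0.0015, "y": 0, "z": 0.0015, "wx": 0, "wy": 0, "wz": 0, "gripper": -1}
    - {"x": 0, "y": 0, "z": 0, "wx": 0, "wy": 0, "wz": 0, "gripper": -1}

```text
clock: 11.32
position: [464.3, 220.6, 82.5]
tcp_rot: [0.882, 0.279, 0.364, -0.113]
wrist_force: [0.2, -0.3, -0.9]
grip_width: 0.563
```

>>> move_arm:
  moves:
    - {"x": -0.0015, "y": 0, "z": 0.0015, "wx": 0, "wy": 0, "wz": 0, "gripper": -1}
    - {"x": 0, "y": 0, "z": 0, "wx": 0, "wy": 0, "wz": 0, "gripper": -1}

```text
clock: 11.58
position: [464.3, 220.6, 80.2]
tcp_rot: [0.882, 0.279, 0.364, -0.113]
wrist_force: [0.4, -0.2, -0.9]
grip_width: 0.563
```

```bash
python3 look.py r3 0
```

```text
11.575 [464.26230602 220.59285495  80.19950434] [ 0.37934631 -0.16676898 -0.85736226] 0.5632825591924673 [-0.12904028  0.22633557  2.47416383  1.91268299  0.52654635 -0.96697596]
dist [-2.6 -1.3  2.1] rot [ 0.002 -0.001  0.002]
{"x":-0.0006, "y":-0.0005, "z":-0.0035, "wx":0.002, "wy":-0.001, "wz":0.002, "gripper":-1}
o [454.50217479 215.83686461 122.92649569] d [ 0.00244892 -0.00170505 -0.99999555]
```

View pics/r3.png

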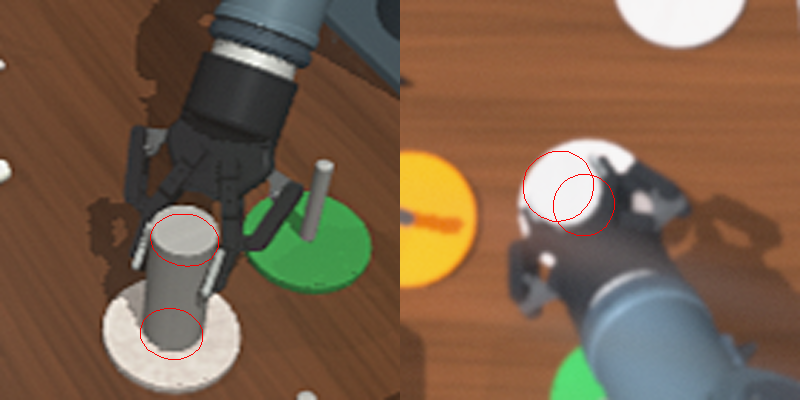

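Not yet in contact; the rim is a few mm above. Continuing in 2 mm steps, watching the force.

>>> move_arm:
  moves:
    - {"x": -0.0015, "y": 0, "z": 0.0015, "wx": 0, "wy": 0, "wz": 0, "gripper": -1}
    - {"x": 0, "y": 0, "z": 0, "wx": 0, "wy": 0, "wz": 0, "gripper": -1}

```text
clock: 11.92
position: [464.4, 220.6, 78.1]
tcp_rot: [0.882, 0.279, 0.364, -0.113]
wrist_force: [-0.8, -0.1, -0.9]
grip_width: 0.561
```

>>> move_arm:
  moves:
    - {"x": -0.0015, "y": 0, "z": 0.0015, "wx": 0, "wy": 0, "wz": 0, "gripper": -1}
    - {"x": 0, "y": 0, "z": 0, "wx": 0, "wy": 0, "wz": 0, "gripper": -1}

```text
clock: 12.18
position: [465.3, 221.2, 77.3]
tcp_rot: [0.881, 0.279, 0.366, -0.114]
wrist_force: [-0.8, -0.4, 0.3]
grip_width: 0.559
```

>>> move_arm:
  moves:
    - {"x": -0.001, "y": 0, "z": 0.001, "wx": 0, "wy": 0, "wz": 0, "gripper": -1}
    - {"x": 0, "y": 0, "z": 0, "wx": 0, "wy": 0, "wz": 0, "gripper": -1}

```text
clock: 12.42
position: [466.2, 222.0, 77.4]
tcp_rot: [0.88, 0.279, 0.368, -0.114]
wrist_force: [-0.7, -0.8, 0.3]
grip_width: 0.561
```

```bash
python3 look.py r4 0; python3 - <<'E'
from h import *
s=load("r4_scene.npy")
cv2.imwrite("pics/r4c.png",cv2.resize(s["color"][195:275,255:325],None,fx=8,fy=7.5,interpolation=cv2.INTER_CUBIC)[:,:,::-1])
E
```

```text
12.425 [466.21020367 221.97121329  77.40663873] [-0.72157073 -0.79633014  0.32111836] 0.5608510897468001 [-0.12885947  0.24452242  2.47843879  1.957534    0.54207334 -1.01840081]
dist [-4.6 -2.7  4.8] rot [ 0.002 -0.01   0.004]
{"x":-0.0003, "y":-0.0004, "z":-0.0071, "wx":0.002, "wy":-0.010, "wz":0.004, "gripper":-1}
o [456.11268227 217.02927937 120.03400959] d [ 0.01055839  0.00224463 -0.99994174]
```

View pics/r4c.png

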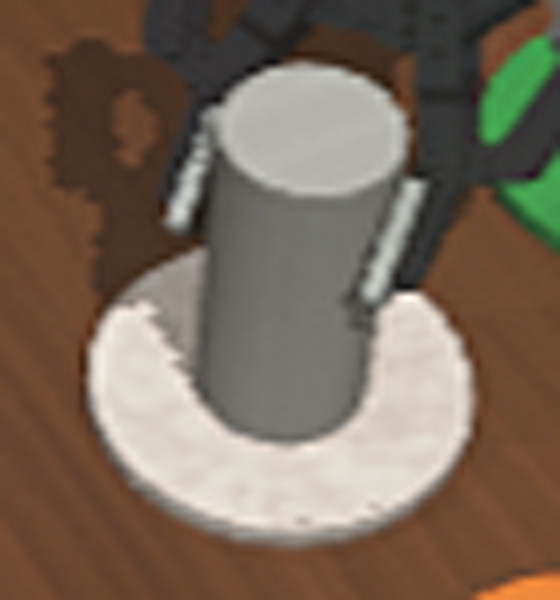

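>>> move_arm:
  moves:
    - {"x": -0.001, "y": -0.0005, "z": 0, "wx": 0.002, "wy": -0.01, "wz": 0.003, "gripper": -1}
    - {"x": -0.0015, "y": 0, "z": 0.0015, "wx": 0, "wy": 0, "wz": 0, "gripper": -1}

```text
clock: 12.78
position: [468.1, 222.9, 77.0]
tcp_rot: [0.88, 0.279, 0.366, -0.115]
wrist_force: [-2.6, 3.0, 14.8]
grip_width: 0.56
```

```bash
python3 look.py r5 0
```

```text
12.775 [468.06324132 222.8647679   76.99340945] [-2.62063673  3.0262162  14.80320617] 0.5604391494630714 [-0.12418984  0.24637564  2.47076314  1.94699573  0.53630899 -1.00140438]
dist [-6.4 -3.5  5.3] rot [-0.    -0.007  0.002]
{"x":-0.0014, "y":-0.0008, "z":-0.0089, "wx":-0.000, "wy":-0.007, "wz":0.002, "gripper":-1}
o [458.15482721 217.90891108 119.66351853] d [ 0.00613784  0.00254453 -0.99997793]
```

>>> move_arm:
  moves:
    - {"x": 0, "y": 0, "z": 0, "wx": 0, "wy": 0, "wz": 0, "gripper": -1}
    - {"x": 0, "y": 0, "z": 0, "wx": 0, "wy": 0, "wz": 0, "gripper": 0.25}
    - {"x": 0, "y": 0, "z": 0, "wx": 0, "wy": 0, "wz": 0, "gripper": 0.4}
    - {"x": 0, "y": 0, "z": 0, "wx": 0, "wy": 0, "wz": 0, "gripper": 0.7}

```text
clock: 13.38
position: [467.4, 222.9, 76.3]
tcp_rot: [0.881, 0.279, 0.365, -0.115]
wrist_force: [-0.7, -0.1, -0.6]
grip_width: 0.848
```

```bash
python3 look.py r6 0; python3 - <<'E'
from h import *
s=load("r6_scene.npy")
cv2.imwrite("pics/r6c.png",cv2.resize(s["color"][195:275,255:325],None,fx=8,fy=7.5,interpolation=cv2.INTER_CUBIC)[:,:,::-1])
E
```

```text
13.375 [467.42615628 222.87439158  76.31008344] [-0.6707665  -0.07743854 -0.58222948] 0.8476059533225005 [-0.12365296  0.2469427   2.47111835  1.94614246  0.53503762 -1.00065205]
dist [-5.8 -3.6  5.9] rot [-0.001 -0.005  0.002]
{"x":-0.0006, "y":-0.0004, "z":-0.0090, "wx":-0.001, "wy":-0.005, "wz":0.002, "gripper":-1}
o [457.59861586 217.95020846 119.00255662] d [ 0.00427671  0.00173547 -0.99998935]
```

View pics/r6c.png

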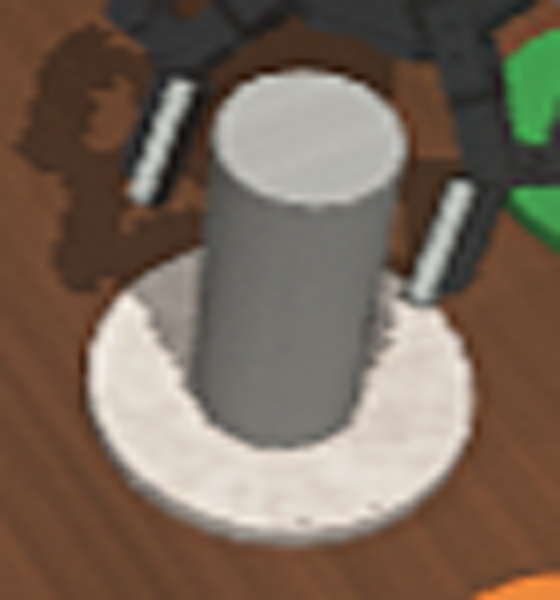

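>>> move_arm:
  moves:
    - {"x": 0, "y": 0, "z": -0.006, "wx": 0, "wy": 0, "wz": 0, "gripper": 1}
    - {"x": 0, "y": 0, "z": -0.02, "wx": 0, "wy": 0, "wz": 0, "gripper": 1}
    - {"x": 0, "y": 0, "z": -0.035, "wx": 0, "wy": 0, "wz": 0, "gripper": 1}
    - {"x": 0, "y": 0, "z": -0.035, "wx": 0, "wy": 0, "wz": 0, "gripper": 1}
    - {"x": 0.02, "y": 0, "z": -0.035, "wx": 0, "wy": 0, "wz": 0, "gripper": 1}
    - {"x": 0, "y": 0, "z": 0, "wx": 0, "wy": 0, "wz": 0, "gripper": 1}
    - {"x": 0, "y": 0, "z": 0, "wx": 0, "wy": 0, "wz": 0, "gripper": 1}

```text
clock: 14.35
position: [399.4, 175.3, 184.7]
tcp_rot: [0.882, 0.279, 0.363, -0.113]
wrist_force: [0.1, -0.4, 0.6]
grip_width: 1.001
```

```bash
python3 - <<'E'
from h import *
s=arm.sense();print(s["clock"],s["position"],s["wrist_force"],s["grip_width"],np.abs(s["joint_velocities"]).max())
p=arm.get_image("scene");t=arm.get_image("top");w=arm.get_image("wrist")
cv2.imwrite("pics/z.png",np.hstack([cv2.resize(p["color"][110:310,130:370],(480,400)),cv2.resize(t["color"][110:250,140:280][:, :112],(320,400))])[:,:,::-1])
a=cv2.resize(p["color"][195:275,255:325],(525,600),interpolation=cv2.INTER_CUBIC)
for x,y,z in ((452,214.5,10),):
  pass
cv2.imwrite("pics/z2.png",a[:,:,::-1])
q=dict(p)
# fit upright vs tilted cylinder on scene mask
m=arm.silhouettes(p,"tall_beaker");print([(d["p"],d["rect"]) for d in m],[(d["p"],d["rect"]) for d in arm.silhouettes(p,"short_beaker")])
if m:
  M=m[0]["region"].astype(np.float32)
  f=lambda x:np.abs(sil(p,cylpts(np.array([x[0],x[1],125.]),np.array([x[2]+1e-6,x[3],-1])/np.sqrt(1+x[2]**2+x[3]**2),115))-M).sum()/M.sum()
  x0=np.array([455,215,0,0.]);r=minimize(f,x0,method="Nelder-Mead",options=dict(initial_simplex=np.vstack([x0]+[x0+np.eye(4)[i]*[8,8,.08,.08] for i in range(4)])));print(r.x,r.fun)
E
```

```text
14.35 [399.38698353 175.26639484 184.70062909] [ 0.0538649  -0.39693107  0.61521156] 1.0010799103515453 0.03228478934915528
[(0.86, [291.3, 231.9, 26.8, 48.9])] [(0.74, [149.9, 138.8, 21.4, 23.5])]
[ 4.58617428e+02  2.16893160e+02 -2.09164028e-02 -2.61625104e-02] 0.04597156494855881
```

View pics/z.png

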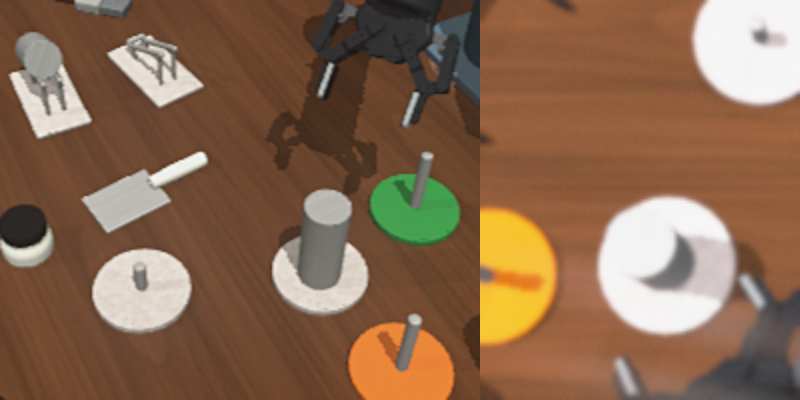

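View pics/z2.png

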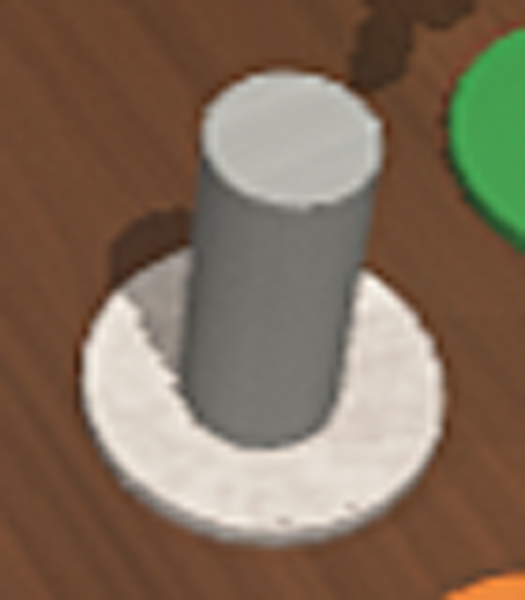

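The beaker stands on its rim round the tall peg on the white base, at scene px (291,232). The short beaker is still on its rest at (150,139), and the arm is clear.

```bash
python3 - <<'E'
from bench import arm
print(arm.close_job())
E
```

```text
the job is handed in; nothing more can be done
None
```

The tall beaker now stands mouth down over the tall white-based peg, and I handed the job in at about 14.5 s of the 35 s allowed. I gripped it near the closed end and lifted it off its rest. I then turned it mouth down and lowered it until the wrist showed about 15 N of contact, let go, and backed the gripper off to about 100 mm away.

**Checks that passed:**
- The last pictures show the beaker standing on its rim round the peg on the white base.
- The short beaker is still on its rest.
- The gripper is clear of everything and fully open, with the wrist force near zero.

**Checks that disagreed:**
- The scene and top cameras differed by about 3–8 mm in position. That is within the 15 mm play round the peg, and contact force set the final height.
- Just before release, the joint-based estimate had the beaker about 5 mm off the peg's centre.
- A rough outline fit to the last picture suggested a lean of about 2 degrees. I took this as camera error rather than a real tilt, since the picture shows the rim flat on the base, but I did not confirm it another way.

One move call was refused because a row lacked some of its keys. The arm did not move, and I sent it again in full.

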